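# Change over shaker, balance and tray

### The job

Change the bench over for the next test: the black canister on the balance has to go onto the middle of the shaker bed, between its two dowels, the handled plate now on those dowels has to lie flat in the shallow grey tray, and the white cup in the tray has to go on the middle of the balance pan. All three places are taken, so park one of the things on the free cork mat on the way. Lift the plate straight up and keep it level, keep canister and cup upright, set everything down gently rather than dropping it, and leave the jar, the beaker and the brass weight where they stand.

Things in the scene. Friction and masses are not known exactly. Their poses are not given: they have to be found in the camera images.
- plate: Aluminium plate 80 x 116 x 8 mm (x, y, z), 11 mm holes on its y axis 46 mm either side of the centre. Black bar handle upright in the middle of its top: 14 mm thick (x), 46 mm long (y), from 8 to 42 mm above the underside. Origin: centre of the underside. 0.25 kg. Starts on the shaker's bed, the dowels passing through its holes; raise it 20 mm, level, to free it. Half a turn makes no difference.
- canister: Closed black canister, upright cylinder 57 mm across and 85 mm tall with a dark grey lid, about 0.2 kg. Origin at the centre of its underside, z up. Starts on the balance pan.
- cup: Empty white open plastic cup, 43 mm across at the foot, 49 mm at the rim, 65 mm tall, wall 3 mm, about 30 g. Origin at the centre of its underside, z up. Starts standing in the tray.
- balance: White bench balance, fixed. Origin on the table straight below the centre of its round steel pan (110 mm across, top 50 mm above the origin). The white case is 200 x 150 mm and 34 mm high, x from -115 to +85 mm, display at the -x end.
- shaker: Grey sample shaker on black springs, fixed; case 150 x 145 x 45 mm. Origin on the table below the centre of its dark steel bed, 110 x 130 mm (x, y), whose top is 80 mm above the origin. Two upright steel dowels, 10 mm thick, stand on the bed 46 mm either side of the centre along its y axis and reach 20 mm above it; 82 mm is free between them.
- tray: Shallow grey tray, fixed, outside 120 x 152 x 18 mm (x, y, z), walls 5 mm thick, inside floor 110 x 142 mm, 5 mm above the origin. Origin at the centre of its underside. The plate fits in with its long side along the tray's long side (y), with 13 to 15 mm to spare all round.
- mat: Flat cork mat 140 x 150 x 4 mm (x, y, z), fixed, empty: the free spot. Origin at the centre of its underside, so its top is 4 mm above the origin.
- jar: Bystander: white jar with blue cap, 56 mm across, 85 mm tall, standing at the far side. Origin at the centre of its underside. Not to be moved.
- beaker: Bystander: clear glass beaker, 66 mm across at the rim, 85 mm tall. Origin at the centre of its underside. Not to be moved.
- weight: Bystander: brass calibration weight with a knob, 36 mm across, 54 mm tall. Origin at the centre of its underside. Not to be moved.
Mind the look-alikes: they are no part of the job. Leave any pink or purple look-alike of the cup alone.

How it is judged (in metres and radians):
On the way:
1. one of the three things is set down on the cork mat and let go (((contact force between plate and the fingers below 0.05 N and linear speed of plate below 0.02 m/s and angular speed of plate below 0.2 rad/s and angle between plate's own z axis and vertical below 0.06 rad and horizontal distance between plate and mat below 0.06 m and z of plate in the frame of mat between 0 and 0.008 m) or (contact force between canister and the fingers below 0.05 N and linear speed of canister below 0.02 m/s and angular speed of canister below 0.2 rad/s and angle between canister's own z axis and vertical below 0.06 rad and horizontal distance between canister and mat below 0.06 m and z of canister in the frame of mat between 0 and 0.008 m) or (contact force between cup and the fingers below 0.05 N and linear speed of cup below 0.02 m/s and angular speed of cup below 0.2 rad/s and angle between cup's own z axis and vertical below 0.06 rad and horizontal distance between cup and mat below 0.06 m and z of cup in the frame of mat between 0 and 0.008 m))), for 0.2 s.
At the end, for the whole second after the job is handed in: The canister stands upright on the shaker bed between the dowels (within 14 mm of the centre), the cup stands upright on the balance pan (within 18 mm of the centre), the plate lies flat on the tray's floor (within 22 mm of the centre, right side up); all are released and at rest (contact force between each of canister, cup, plate and the fingers below 0.05 N and linear speed of each of canister, cup, plate below 0.02 m/s and angular speed of each of canister, cup, plate below 0.2 rad/s and angle between each of canister, cup, plate's own z axis and vertical below 0.06 rad and horizontal distance between canister and shaker below 0.014 m and z of canister in the frame of shaker between 0.076 and 0.084 m and horizontal distance between cup and balance below 0.018 m and z of cup in the frame of balance between 0.046 and 0.054 m and horizontal distance between plate and tray below 0.022 m and z of plate in the frame of tray between 0.001 and 0.009 m); the robot touches nothing.
It fails at once if the plate is tilted more than 20 degrees (angle between plate's own z axis and vertical above 0.35 rad).
It fails at once if the canister or the cup is tipped more than 30 degrees (angle between any of canister, cup's own z axis and vertical above 0.52 rad).
It fails at once if one of the three things is dropped (falls freely by more than about 25 mm) ((linear speed of plate above 0.7 m/s and contact force between plate and the fingers below 0.05 N) or (linear speed of canister above 0.7 m/s and contact force between canister and the fingers below 0.05 N) or (linear speed of cup above 0.7 m/s and contact force between cup and the fingers below 0.05 N)).
It fails at once if the jar, the beaker or the weight is moved by more than 30 mm (distance of any of jar, beaker, weight from where it was at the start of the episode above 0.03 m).
It also fails if it takes over 134 s, if anything falls off the work surface, if the arm or the gripper's body presses on something with over 40 N, if the wrist force passes 120 N, or if a joint passes its speed limit or range.

### The arm

A 7-joint arm with a two-finger parallel gripper is mounted at the origin on the work surface. World frame = base frame: x ahead of the robot, y to its left, z up, the work surface at z = 0. Lengths are in mm, angles in degrees, forces in N, time in s.
With the tool pointing down it reaches from about 400 to 925 mm from the base axis. Payload 5.6 kg.
Tool frame: the origin (TCP) lies on the centre line of the jaws, within the pads' length; the fingertips stand 17 mm ahead of it and the grasp point (between the pads) lies 2 mm behind it; z points along the fingers, y is the line along which they close (so a half turn about z gives the same grasp; the last joint's range is limited). The gripper opens to 85 mm and grips with 20 to 120 N. Pads are 22 mm wide; open, the fingers measure 114 mm over their backs; the gripper's body (76 mm by 85 mm) begins 54 mm behind the grasp point. The pads swing forward as they close: fully open they stand 13 mm farther back than shut.
Start: joints at [67.724, 26.786, -0.665, 91.828, 0.344, 61.387, -3.226], TCP at [220.277, -611.544, 248.29] pointing down, gripper open.
Joint ranges: [-144.91, 144.91], [-17.63, 115.5], [-89.93, 88.59], [15.96, 139.68], [-74.01, 254.01], [8.47, 105.57], [-167.45, 167.45]. Speed limits (degrees/s): [147.25, 147.25, 180, 180, 180, 180, 180].

### API

Orientations are given as a 3x3 rotation matrix whose columns are the frame's x, y, z axes.
In Python, from plant import status, cams, job_done gives the robot as it stands.
- The arm moves only by the tool jog_arm, never from a script. Its argument "targets" is one flat list of numbers, 7 for each row, row after row: the closure, from 0 (fully open) to 1 (shut), then the shift along the tool's x, y, z in mm, then the turn, a rotation vector about the tool's x, y, z in rad. A call has 1 to 10 rows; each row shifts and turns the commanded pose from where the row before left it, along the tool's axes as they then stand; what a row does not reach is not made up. A row lasts 1/12 s, in which the tool goes at most 41.7 mm and 7.16 degrees, less where a joint would pass 70% of its speed; a pose out of reach is approached as far as the arm can. A call with a gripper value outside its range is refused whole. The fingers move at their own pace and stop on an object; the grip force is fixed at half the most. Time passes only in rows, so rows that do not move let the fingers close. It gives the time, the measured TCP pose, the force, the opening and the grip force at its end, in the units of the state.
- status.sense(): the state, without advancing time (a new reading comes with each control period).
- cams.grab_frame(name): name is "side" or "top"; returns the picture (480x640x3 uint8, red, green, blue); there is no depth.
- cams.camera_info(name): a dict with "vertical_fov" (degrees; the focal length in pixels is half the picture's height over the tangent of half this angle, whatever the lens; pixels are square), "cx", "cy" (the principal point, pixels), "k1" (the pictures are not rectified: a ray, as slopes to the right and down, at radius r is drawn at 1 + k1 r^2 times it, then the intrinsics apply), "T" (4x4, takes a point from camera to world coordinates). Camera axes: x right, y down, z forward; pixel columns grow to the right and rows downward; lengths in mm; the calibration is good to about 2 mm. A picture is of the moment at which its call begins. camera_info takes no time and is no camera call.
- job_done(): hands the job in; it is judged then, once.
The state is a dict: "time_s": time; "q": joint angles; "qvel": joint speeds; "joint_efforts": joint torques, N m; "ee_pos": TCP position; "eef_rot": TCP orientation; "ft_force": force on the tool from outside, world axes, zero at the start; "torque": the same for the moment, N m; "opening": finger opening in mm; "finger_force": force on a finger pad.
Only numpy, scipy, OpenCV 4.12 (cv2) and the standard library are available. Lean on these libraries where they do the work, as an engineer would, in place of code of your own. Each camera call takes 0.05 s, during which the arm holds its last target. There are 200 camera calls.

## Working session

There is one attempt and no reset: what is moved stays moved. The work goes in short steps, Python scripts to look and compute and a tool call to move; the robot and the scene stay as the last step left them, time stands still between calls to the robot, and variables do not carry over. Pictures are saved under pics/ and viewed, at most 14 in all, crops included, and the job is handed in when it is done.

Besides the shell and the picture viewer there is one more tool, called in YAML: its name, and indented under it one key for each argument. jog_arm: Moves the arm, as the interface text tells. Its arguments: {"type":"object","properties":{"targets":{"type":"array","items":{"type":"number"}}},"required":["targets"]}

```bash
mkdir -p pics; python3 - <<'E'
from plant import status, cams
import cv2,numpy as np
np.set_printoptions(precision=4,suppress=True)
s=status.sense(); print(s)
for n in("side","top"):
    i=cams.camera_info(n);print(n,i)
    cv2.imwrite(f"pics/{n}0.png",cams.grab_frame(n)[:,:,::-1])
E
```

```text
{'time_s': 0.0, 'q': array([67.724 , 26.8365, -0.6647, 91.8809,  0.3423, 61.387 , -3.2259]), 'qvel': array([ 0.0334,  0.0942,  0.0135, -0.0892, -0.1039,  0.0187,  0.0343]), 'joint_efforts': array([  0.0006, -53.2385,   0.0215, -25.1307,   0.0114,   0.0077,
        -0.    ]), 'ee_pos': array([ 220.0729, -611.0475,  247.333 ]), 'eef_rot': array([[ 0.9408,  0.3389, -0.0007],
       [ 0.3389, -0.9408,  0.0016],
       [-0.0001, -0.0018, -1.    ]]), 'ft_force': array([-1.0197, -0.3612,  0.7111]), 'torque': array([-0.0095, -0.0432, -0.0215]), 'finger_force': 0.0, 'opening': 85.43413230204303}
side {'vertical_fov': 57.510507699662696, 'cx': 323.9894774721941, 'cy': 239.72515557857187, 'k1': 0.02969546993467874, 'T': array([[   0.9993,    0.006 ,    0.0372,  499.9177],
       [  -0.0282,   -0.5353,    0.8442, -798.0436],
       [   0.025 ,   -0.8447,   -0.5347,  566.1854],
       [   0.    ,    0.    ,    0.    ,    1.    ]])}
top {'vertical_fov': 53.84227323651274, 'cx': 322.2437854864871, 'cy': 231.46019237456116, 'k1': -0.08372586221376828, 'T': array([[  -0.001 ,   -0.987 ,    0.1604,  364.6735],
       [  -0.9997,   -0.0027,   -0.0229,    7.8958],
       [   0.023 ,   -0.1604,   -0.9868, 1048.5564],
       [   0.    ,    0.    ,    0.    ,    1.    ]])}
```

View pics/side0.png

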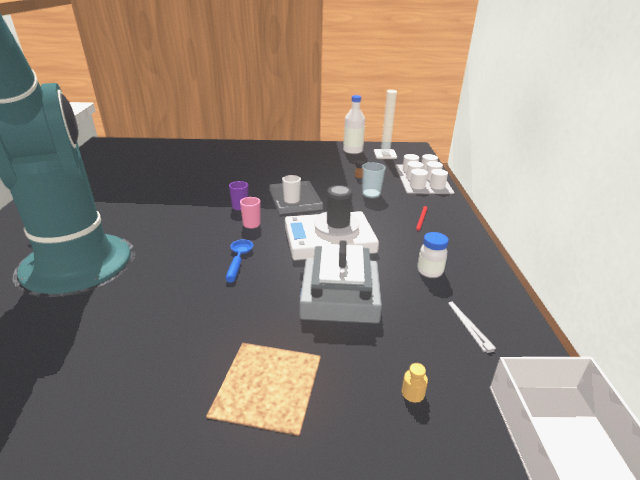

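View pics/top0.png

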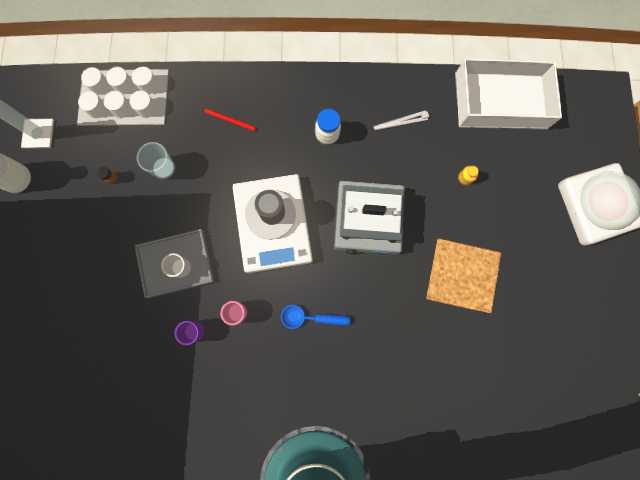

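```bash
python3 - <<'E'
import cv2
for n,f,(a,b,c,d) in (("t1","top0",(130,330,170,300)),("t2","top0",(330,510,170,320)),("s1","side0",(260,390,170,320))):
    im=cv2.imread(f"pics/{f}.png")[c:d,a:b]
    im=cv2.resize(im,None,fx=4,fy=4,interpolation=cv2.INTER_CUBIC)
    if n!="t2": im=cv2.convertScaleAbs(im,alpha=1.0,beta=25)
    for k in range(0,im.shape[1],80): cv2.putText(im,str(a+k//4),(k,10),0,.4,(0,255,255)); cv2.line(im,(k,12),(k,20),(0,255,255))
    for k in range(0,im.shape[0],80): cv2.putText(im,str(c+k//4),(8,k+4),0,.4,(0,255,255)); cv2.line(im,(0,k),(8,k),(0,255,255))
    cv2.imwrite(f"pics/{n}.png",im)
E
cat > h.py <<'E'
import numpy as np,cv2
from scipy.optimize import least_squares
from plant import cams
I={n:cams.camera_info(n) for n in("side","top")}
def ray(n,u,v):
    i=I[n];f=240/np.tan(np.radians(i["vertical_fov"]/2))
    d=np.array([(u-i["cx"])/f,(v-i["cy"])/f]);s=d.copy()
    for _ in range(20): s=d/(1+i["k1"]*(s@s))
    T=np.array(i["T"]);return T[:3,3],T[:3,:3]@np.array([*s,1])
def atz(n,u,v,z):
    o,r=ray(n,u,v);return o+r*(z-o[2])/r[2]
def tri(a,b):
    o1,r1=ray("side",*a);o2,r2=ray("top",*b)
    A=np.c_[r1,-r2];t=np.linalg.lstsq(A,o2-o1,rcond=None)[0]
    p,q=o1+r1*t[0],o2+r2*t[1];return (p+q)/2,np.linalg.norm(p-q)
def proj(n,p):
    i=I[n];f=240/np.tan(np.radians(i["vertical_fov"]/2));T=np.array(i["T"])
    c=T[:3,:3].T@(np.array(p)-T[:3,3]);s=c[:2]/c[2];s=s*(1+i["k1"]*(s@s));return s*f+[i["cx"],i["cy"]]
E
```

```text
(no output)
```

View pics/t1.png

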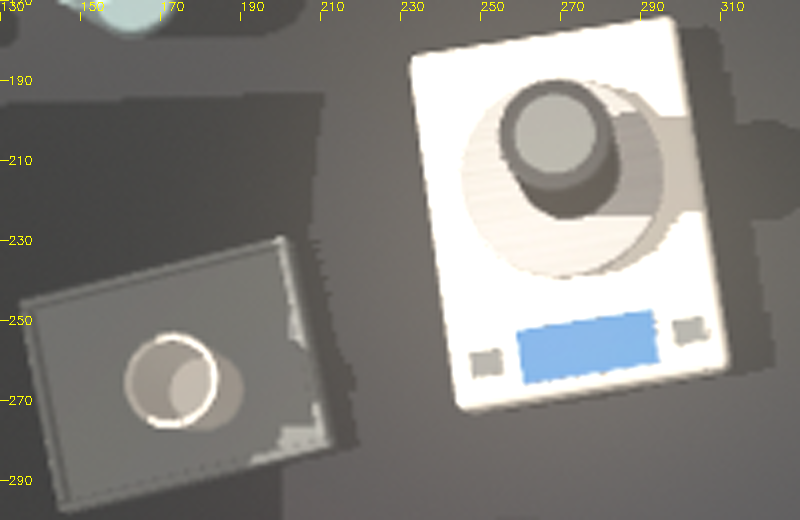

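View pics/t2.png

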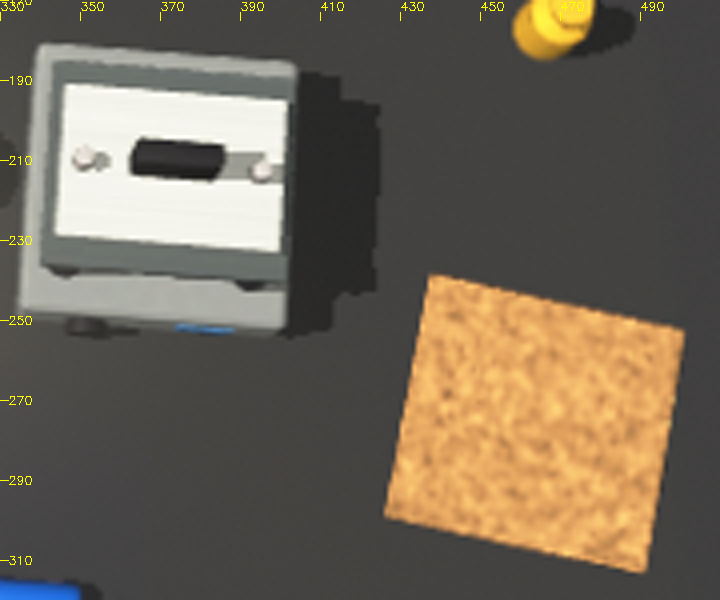

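View pics/s1.png

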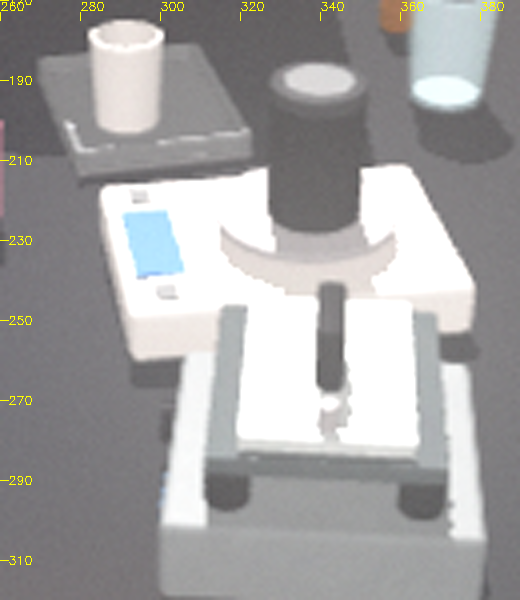

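```bash
python3 - <<'E'
from h import *
np.set_printoptions(precision=1,suppress=True)
def t(n,a,b): p,e=tri(a,b);print(n,p,"gap %.1f"%e)
t("cuprim",(291.75,179.5),(173,265.1))
t("lid",(340,190.5),(268.75,203.5))
t("pan",(337,228.5),(270.75,214.75))
S=[(269.5,184.25),(309.25,181.25),(322.75,202.5),(280,208)]
Tt=[(213,281.25),(201.25,229.25),(135,245.25),(145.75,298)]
# side: left-far,right-far,right-near,left-near ; top: right=-y near, up=+x
far_l,far_r,near_r,near_l=(145.75,298),(135,245.25),(201.25,229.25),(213,281.25)
for s,u in zip(S,(far_l,far_r,near_r,near_l)): t("tray",s,u)
P=[(321.75,245),(362.75,244.25),(364.5,281.5),(319.5,280.5)]
for s,u in zip(P,((343.75,228.5),(346,191),(401.75,195.25),(399.75,232.75))): t("plate",s,u)
t("doweln",(342.75,270.5),(395.25,212.5))
def c(n,L,z):
    Q=np.array([atz("top",*u,z) for u in L]);m=Q.mean(0)
    e=[np.linalg.norm(Q[i]-Q[(i+1)%4]) for i in range(4)]
    d=Q[1]-Q[0];d2=Q[2]-Q[3];print(n,m,"edges",np.array(e),"ang",np.degrees(np.arctan2(d[1],d[0])),np.degrees(np.arctan2(d2[1],d2[0])))
    # long dirs
    d=Q[2]-Q[1];d2=Q[3]-Q[0];print("   2nd ang",np.degrees(np.arctan2(d[1],d[0])),np.degrees(np.arctan2(d2[1],d2[0])))
c("tray",[(135,245.25),(201.25,229.25),(213,281.25),(145.75,298)],18)
c("plate",[(346,191),(401.75,195.25),(399.75,232.75),(343.75,228.5)],88)
c("mat",[(437.5,238.75),(501.25,252.75),(491.75,313.25),(426.25,299.25)],4)
c("balance",[(232.5,184.25),(297.5,174.25),(312,262),(245.75,272.75)],34)
d=[atz("top",*u,100) for u in((350.75,209),(395.25,212.5))];print("dowels",d,"mid",(d[0]+d[1])/2,np.linalg.norm(d[0]-d[1]))
for n,u,z in(("cup",(173,265.1),70),("lid",(268.75,203.5),135),("pan",(270.75,214.75),50),("handle",(375,209),122),("jarcap",(328,122),85),("weight",(470,173),54),("beaker",(153,157),85)):print(n,atz("top",*u,z))
print("side: cup",atz("side",291.75,179.5,70),"lid",atz("side",340,190.5,135))
E
```

```text
cuprim [454.1 296.9  65.7] gap 3.1
lid [570.6  92.6 133.3] gap 2.7
pan [568.3  97.2  30.8] gap 2.7
tray [386.4 367.8  17.5] gap 3.1
tray [502.2 399.5  13.8] gap 2.7
tray [538.  251.2  20. ] gap 3.8
tray [424.3 221.8  17.9] gap 4.6
plate [528.  -59.   85.4] gap 0.7
plate [608.3 -64.   90.6] gap 4.2
plate [ 600.  -181.6   87.7] gap 3.1
plate [ 520.3 -175.4   85.1] gap 2.4
doweln [ 561.2 -164.6   99.3] gap 4.2
tray [460.9 309.5  18. ] edges [150.6 118.3 150.5 119.3] ang -76.08806400916339 -75.7099353571599
   2nd ang -165.31300814160997 -165.270839156521
plate [ 562.7 -119.9   88. ] edges [117.6  80.  116.5  79.8] ang -94.10871510342096 -94.22142940588854
   2nd ang 175.33647720480425 176.11740389849444
mat [ 434.9 -334.9    4. ] edges [149.8 138.7 150.7 138.7] ang -102.30067992830348 -102.30028544737155
   2nd ang 167.75470486446633 167.37507353638958
balance [548.9  94.2  34. ] edges [145.4 197.9 143.9 198.2] ang -80.75975746945878 -80.62314123645672
   2nd ang -170.4904266949806 -170.05439134246944
dowels [array([565.8, -72.7, 100. ]), array([ 558.9, -164.5,  100. ])] mid [ 562.3 -118.6  100. ] 92.06507391830321
cup [452.1 295.4  70. ]
lid [568.9  92.4 135. ]
pan [563.1  95.5  50. ]
handle [ 561.4 -119.7  122. ]
jarcap [760.7 -27.1  85. ]
weight [ 658.5 -342.6   54. ]
beaker [681.1 346.1  85. ]
side: cup [456. 288.  70.] lid [571.8  89.8 135. ]
```

The pictures show the mat at right, about (464,276) in the top view. The plate is on the shaker at (373,210), the canister on the balance pan at (269,204), and the cup in the tray at (173,265). The triangulated heights and edge lengths match the given sizes. I'll park the plate first.

jog_arm:
  targets: [0,0,0,0,0,0,-0.115,0,0,0,0,0,0,-0.115,0,0,0,0,0,0,-0.115,0,0,0,0,0,0,-0.115,0,0,0,0,0,0,-0.115,0,0,0,0,0,0,-0.115,0,0,0,0,0,0,-0.115,0,0,0,0,0,0,-0.115,0,0,0,0,0,0,-0.115,0,0,0,0,0,0,-0.115]

```text
time_s: 0.93
ee_pos: [220.1, -611.3, 247.7]
eef_rot: [[0.069, 0.998, -0.0], [0.998, -0.069, 0.001], [0.001, -0.0, -1.0]]
ft_force: [0.9, -0.2, 0.0]
opening: 85.1
finger_force: 0.0
```

jog_arm:
  targets: [0,34,20,0,0,0,0,0,34,20,0,0,0,0,0,34,20,0,0,0,0,0,34,20,0,0,0,0,0,34,20,0,0,0,0,0,34,20,0,0,0,0,0,34,20,0,0,0,0,0,34,20,0,0,0,0,0,34,20,0,0,0,0,0,34,20,0,0,0,0]

```text
time_s: 1.77
ee_pos: [445.7, -285.8, 248.1]
eef_rot: [[0.075, 0.997, -0.0], [0.997, -0.075, -0.0], [-0.0, -0.0, -1.0]]
ft_force: [0.1, -0.1, -0.1]
opening: 85.7
finger_force: 0.0
```

jog_arm:
  targets: [0,34,20,0,0,0,0,0,34,20,0,0,0,0,0,34,20,0,0,0,0,0,34,20,0,0,0,0,0,30,20,0,0,0,0,0,0,0,0,0,0,0,0,0,0,0,0,0,0,0,0,0,0,0,0,0]

```text
time_s: 2.43
ee_pos: [556.8, -130.1, 247.6]
eef_rot: [[0.075, 0.997, -0.002], [0.997, -0.075, -0.0], [-0.001, -0.001, -1.0]]
ft_force: [0.0, -1.2, 0.8]
opening: 85.3
finger_force: 0.0
```

```bash
cat > g.py <<'E'
import sys,numpy as np
from plant import status
np.set_printoptions(precision=2,suppress=True)
def go(x,y,z,ang):
    s=status.sense();R=np.array(s["eef_rot"]);p=np.array(s["ee_pos"])
    a=np.degrees(np.arctan2(R[1,1],R[0,1]));da=(ang-a+90)%180-90
    print("t %.1f"%s["time_s"],"pos",p,"yaw %.1f"%a,"open %.1f"%s["opening"],"F",s["ft_force"],"ff %.1f"%s["finger_force"])
    print("tilt",R[:,2],"shift now",R.T@(np.array([x,y,z])-p),"turn z rad %.3f"%-np.radians(da))
    c=np.radians(a+da);y_=np.array([np.cos(c),np.sin(c)]);x_=np.array([-y_[1],y_[0]]);d=np.array([x,y])-p[:2]
    print("after turn: x %.1f y %.1f z %.1f"%(x_@d,y_@d,p[2]-z))
if __name__=="__main__": go(*map(float,sys.argv[1:]))
E
python3 g.py 562.7 -119.8 111 -4.2
```

```text
t 2.4 pos [ 556.79 -130.06  247.64] yaw -4.3 open 85.3 F [ 0.04 -1.17  0.79] ff 0.0
tilt [-0. -0. -1.] shift now [ 10.75   5.33 136.63] turn z rad -0.002
after turn: x 10.7 y 5.1 z 136.6
```

jog_arm:
  targets: [0,5,3,10,0,0,0,0,5.5,2,20,0,0,0,0,0,0,25,0,0,0,0,0,0,25,0,0,0,0,0,0,25,0,0,0,0,0,0,20,0,0,0,0,0,0,11,0,0,0,0.3,0,0,0,0,0,0,0.5,0,0,0,0,0,0,0.5,0,0,0,0,0,0]

```text
time_s: 3.27
ee_pos: [563.9, -119.8, 113.4]
eef_rot: [[0.076, 0.997, 0.002], [0.997, -0.076, -0.0], [-0.0, 0.002, -1.0]]
ft_force: [-0.3, 0.5, 0.0]
opening: 51.4
finger_force: 0.0
```

```bash
cat > v.py <<'E'
import sys,cv2
from plant import cams
# v.py name cam u0 u1 v0 v1 scale
n,c=sys.argv[1:3];a,b,p,q,k=map(int,sys.argv[3:])
im=cams.grab_frame(c)[:,:,::-1];cv2.imwrite(f"pics/{n}_full.png",im)
im=cv2.resize(im[p:q,a:b],None,fx=k,fy=k,interpolation=cv2.INTER_CUBIC)
for i in range(0,b-a,20): cv2.putText(im,str(a+i),(i*k,10),0,.4,(0,255,255)); cv2.line(im,(i*k,12),(i*k,20),(0,255,255))
for i in range(0,q-p,20): cv2.putText(im,str(p+i),(8,i*k+4),0,.4,(0,255,255)); cv2.line(im,(0,i*k),(8,i*k),(0,255,255))
cv2.imwrite(f"pics/{n}.png",im)
E
python3 g.py 562.7 -119.8 111 -4.2; python3 v.py a1 side 290 400 200 300 6
```

```text
t 3.3 pos [ 563.9  -119.81  113.36] yaw -4.3 open 51.4 F [-0.28  0.47  0.  ] ff 0.0
tilt [ 0. -0. -1.] shift now [-0.08 -1.2   2.35] turn z rad -0.002
after turn: x -0.1 y -1.2 z 2.4
```

View pics/a1.png

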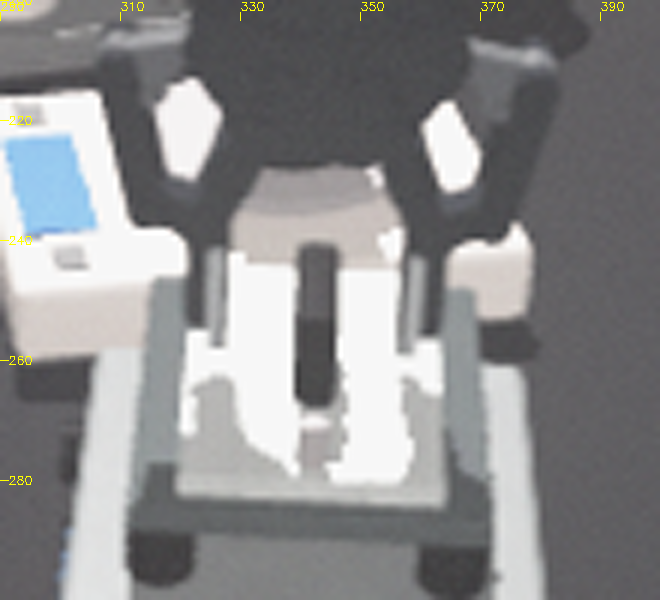

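Side view: both fingers straddle the black handle (crop x 298–336). The pads' inner edges are at 227 and 400, so the handle sits about 1 mm to +x.

jog_arm:
  targets: [0.6,0,1,2,0,0,0,1,0,0,0,0,0,0,1,0,0,0,0,0,0,1,0,0,0,0,0,0,1,0,0,0,0,0,0,1,0,0,0,0,0,0,1,0,0,0,0,0,0,1,0,0,0,0,0,0]

```text
time_s: 3.98
ee_pos: [564.7, -119.6, 111.1]
eef_rot: [[0.075, 0.997, 0.001], [0.997, -0.075, -0.001], [-0.0, 0.001, -1.0]]
ft_force: [-1.1, -0.3, 6.3]
opening: 13.0
finger_force: 59.7
```

```bash
python3 g.py 434.9 -334.9 250 -12.3
```

```text
t 4.0 pos [ 564.75 -119.57  111.1 ] yaw -4.3 open 13.0 F [-1.12 -0.28  6.32] ff 59.7
tilt [ 0. -0. -1.] shift now [-224.53 -113.13 -138.96] turn z rad 0.140
after turn: x -238.1 y -81.0 z -138.9
```

jog_arm:
  targets: [1,0,0,-4,0,0,0,1,0,0,-7,0,0,0,1,0,0,-8,0,0,0,1,0,0,-8,0,0,0,1,0,0,-12,0,0,0,1,0,0,-15,0,0,0,1,0,0,-15,0,0,0,1,0,0,-15,0,0,0,1,0,0,-10,0,0,0,1,0,0,0,0,0,0]

```text
time_s: 4.82
ee_pos: [565.0, -119.4, 207.1]
eef_rot: [[0.075, 0.997, 0.003], [0.997, -0.075, -0.001], [-0.001, 0.003, -1.0]]
ft_force: [0.5, 0.3, -3.3]
opening: 12.8
finger_force: 59.4
```

```bash
python3 g.py 434.9 -334.9 60 -4.2;python3 v.py a2 side 260 420 140 300 3
```

```text
t 4.8 pos [ 565.01 -119.38  207.06] yaw -4.3 open 12.8 F [ 0.5   0.25 -3.31] ff 59.4
tilt [ 0. -0. -1.] shift now [-224.54 -114.1   146.85] turn z rad -0.002
after turn: x -224.5 y -114.0 z 147.1
```

View pics/a2.png

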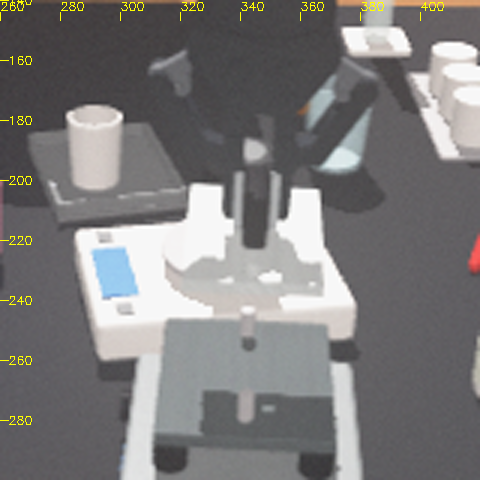

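The plate is lifted level and the bed is clear, with both dowels visible at (345,244) and (345,275). Carrying it to the mat.

jog_arm:
  targets: [1,-14,-7,0,0,0,0,1,-28,-14,0,0,0,0,1,-28,-14,0,0,0,0,1,-28,-14,0,0,0,0,1,-28,-14,0,0,0,0,1,-28,-14,0,0,0,0,1,-28,-14,0,0,0,0,1,-28,-14,20,0,0,0,1,-14,-7,25,0,0,0,1,0,0,25,0,0,0]

```text
time_s: 5.7
ee_pos: [431.8, -339.2, 132.9]
eef_rot: [[0.083, 0.997, -0.002], [0.997, -0.083, -0.002], [-0.002, -0.002, -1.0]]
ft_force: [-0.4, 1.0, -3.4]
opening: 13.0
finger_force: 59.3
```

jog_arm:
  targets: [1,0,0,25,0,0,0,1,0,0,25,0,0,0,1,0,0,15,0,0,0,1,0,0,10,0,0,0,1,0,0,8,0,0,0,1,0,0,5,0,0,0,1,0,0,4,0,0,0,1,0,0,3,0,0,0,1,0,0,0,0,0,0,1,0,0,0,0,0,0]

```text
time_s: 6.53
ee_pos: [436.0, -334.7, 39.8]
eef_rot: [[0.075, 0.997, 0.001], [0.997, -0.075, -0.001], [-0.001, 0.001, -1.0]]
ft_force: [-0.2, 0.9, -2.7]
opening: 13.0
finger_force: 59.1
```

```bash
python3 g.py 434.9 -334.9 35 -4.2
```

```text
t 6.5 pos [ 435.95 -334.65   39.76] yaw -4.3 open 13.0 F [-0.25  0.94 -2.71] ff 59.1
tilt [ 0. -0. -1.] shift now [-0.33 -1.03  4.76] turn z rad -0.002
after turn: x -0.3 y -1.0 z 4.8
```

Descend gently until contact.

jog_arm:
  targets: [1,0,0,2,0,0,0,1,0,0,1,0,0,0,1,0,0,1,0,0,0,1,0,0,1,0,0,0,1,0,0,0,0,0,0,1,0,0,0,0,0,0]

```text
time_s: 7.03
ee_pos: [435.8, -334.6, 35.1]
eef_rot: [[0.075, 0.997, -0.0], [0.997, -0.075, -0.001], [-0.001, 0.0, -1.0]]
ft_force: [-1.2, 1.6, 5.1]
opening: 13.1
finger_force: 60.6
```

jog_arm:
  targets: [0.4,0,0,0,0,0,0,0.4,0,0,0,0,0,0,0.4,0,0,0,0,0,0,0.4,0,0,0,0,0,0,0.4,0,0,-5,0,0,0,0.2,0,0,-25,0,0,0,0,0,0,-40,0,0,0,0,0,0,-40,0,0,0,0,0,0,-40,0,0,0,0,0,0,-40,0,0,0]

```text
time_s: 7.87
ee_pos: [435.4, -334.0, 226.5]
eef_rot: [[0.075, 0.997, 0.0], [0.997, -0.075, 0.0], [0.0, 0.0, -1.0]]
ft_force: [1.0, -1.7, -0.7]
opening: 85.5
finger_force: 0.0
```

```bash
python3 g.py 569.5 92 210 -4.2; python3 v.py a3 top 230 510 180 320 2
```

```text
t 7.9 pos [ 435.44 -334.03  226.52] yaw -4.3 open 85.5 F [ 1.   -1.68 -0.71] ff 0.0
tilt [ 0.  0. -1.] shift now [434.84 101.91  16.56] turn z rad -0.001
after turn: x 434.7 y 102.5 z 16.5
```

View pics/a3.png

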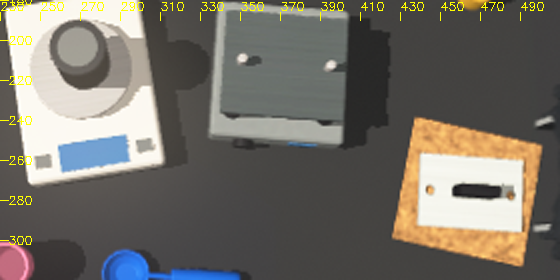

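The plate lies flat in the mat, and the dowels are clear at (351,209.5) and (395,212.5) in the top view. Now the canister.

jog_arm:
  targets: [0,20,5,0,0,0,0,0,39,9,0,0,0,0,0,39,9,0,0,0,0,0,39,9,0,0,0,0,0,39,9,0,0,0,0,0,39,9,0,0,0,0,0,39,9,0,0,0,0,0,39,9,0,0,0,0,0,39,9,0,0,0,0,0,39,9,0,0,0,0]

```text
time_s: 8.75
ee_pos: [549.5, 30.9, 224.5]
eef_rot: [[0.075, 0.997, 0.0], [0.997, -0.075, -0.0], [-0.0, 0.001, -1.0]]
ft_force: [0.5, -0.4, 0.4]
opening: 85.6
finger_force: 0.0
```

jog_arm:
  targets: [0,35,9,0,0,0,0,0,20,5,0,0,0,0,0,9,3,0,0,0,0,0,0,0,0,0,0,0,0,0,0,0,0,0,0]

```text
time_s: 9.17
ee_pos: [570.8, 90.5, 223.9]
eef_rot: [[0.075, 0.997, -0.001], [0.997, -0.075, -0.001], [-0.001, -0.001, -1.0]]
ft_force: [0.4, -0.8, -0.8]
opening: 85.8
finger_force: 0.0
```

```bash
python3 g.py 569.5 92 103 -4.2; python3 v.py a4 side 280 410 120 250 4
```

```text
t 9.2 pos [570.76  90.49 223.91] yaw -4.3 open 85.8 F [ 0.45 -0.8  -0.79] ff 0.0
tilt [-0. -0. -1.] shift now [  1.55  -1.28 120.9 ] turn z rad -0.002
after turn: x 1.4 y -1.4 z 120.9
```

View pics/a4.png

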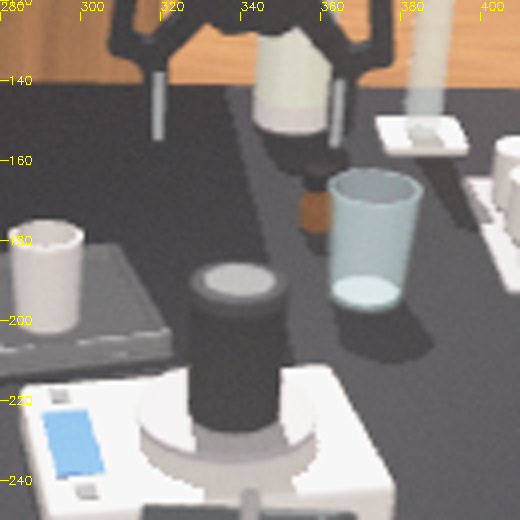

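The open pads straddle the canister: crop x 158 and 337, midpoint 247, against a lid centre of 240. The canister is clear of the fingers, so I descend and grip.

jog_arm:
  targets: [0,2,-0.5,10,0,0,0,0,0,0,20,0,0,0,0,0,0,20,0,0,0,0,0,0,20,0,0,0,0,0,0,20,0,0,0,0,0,0,20,0,0,0,0,0,0,10,0,0,0,0,0,0,1,0,0,0,0,0,0,0,0,0,0,0,0,0,0,0,0,0]

```text
time_s: 10.05
ee_pos: [571.3, 93.4, 104.1]
eef_rot: [[0.076, 0.997, 0.001], [0.997, -0.076, 0.0], [0.0, 0.001, -1.0]]
ft_force: [-0.5, 0.3, -0.2]
opening: 85.1
finger_force: 0.0
```

jog_arm:
  targets: [0.3,0,0,0,0,0,0,0.4,0,0,0,0,0,0,0.6,0,0,0,0,0,0,1,0,0,0,0,0,0,1,0,0,0,0,0,0,1,0,0,0,0,0,0,1,0,0,0,0,0,0,1,0,0,0,0,0,0]

```text
time_s: 10.72
ee_pos: [571.3, 93.8, 104.5]
eef_rot: [[0.075, 0.997, 0.002], [0.997, -0.075, -0.0], [-0.0, 0.002, -1.0]]
ft_force: [-1.4, -0.7, 6.2]
opening: 55.2
finger_force: 63.1
```

```bash
python3 g.py 563.4 -119.3 190 -4.2
```

```text
t 10.7 pos [571.33  93.78 104.53] yaw -4.3 open 55.2 F [-1.43 -0.67  6.23] ff 63.1
tilt [ 0. -0. -1.] shift now [-213.08    8.24  -85.44] turn z rad -0.002
after turn: x -213.1 y 7.7 z -85.5
```

jog_arm:
  targets: [1,0,0,-5,0,0,0,1,0,0,-15,0,0,0,1,0,0,-25,0,0,0,1,0,0,-25,0,0,0,1,0,0,-20,0,0,0,1,-15,0,-5,0,0,0,1,-30,1,0,0,0,0,1,-30,1,0,0,0,0,1,-30,1,0,0,0,0,1,-30,1,0,0,0,0]

```text
time_s: 11.55
ee_pos: [564.0, -42.5, 198.4]
eef_rot: [[0.074, 0.997, -0.0], [0.997, -0.074, -0.0], [-0.0, -0.0, -1.0]]
ft_force: [0.6, -0.3, -2.1]
opening: 55.2
finger_force: 63.7
```

jog_arm:
  targets: [1,-30,1,0,0,0,0,1,-25,1,0,0,0,0,1,-15,1,0,0,0,0,1,-8,1,0,0,0,0,1,0,1,10,0,0,0,1,0,0,15,0,0,0,1,0,0,10,0,0,0,1,0,0,5,0,0,0,1,0,0,0,0,0,0,1,0,0,0,0,0,0]

```text
time_s: 12.38
ee_pos: [563.7, -118.3, 158.0]
eef_rot: [[0.074, 0.997, -0.001], [0.997, -0.074, 0.001], [0.001, -0.001, -1.0]]
ft_force: [-0.1, 0.2, -0.6]
opening: 55.5
finger_force: 63.7
```

```bash
python3 g.py 564.5 -119.5 134.5 -4.2; python3 v.py a5 top 320 420 170 250 6;python3 v.py a5s side 270 400 180 320 4
```

```text
t 12.4 pos [ 563.72 -118.34  158.01] yaw -4.2 open 55.5 F [-0.05  0.2  -0.55] ff 63.7
tilt [-0.  0. -1.] shift now [-1.11  0.88 23.51] turn z rad -0.000
after turn: x -1.1 y 0.9 z 23.5
```

View pics/a5s.png

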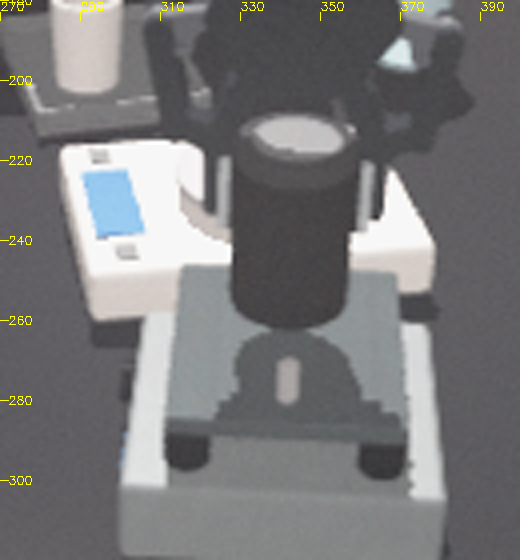

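The canister hangs upright over the bed, its bottom centre in line with the near dowel (crop x 290 against 288). I'll check y from its lower front edge.

```bash
python3 - <<'E'
from h import *
p=atz("side",342.5,261.3,103.5);print(p, p[1]+28.5)
print(atz("side",342,269.8,100))
E
```

```text
[ 564.08617768 -141.27736756  103.5       ] -112.77736755678472
[ 561.96512582 -162.85875204  100.        ]
```

jog_arm:
  targets: [1,-1,1,5,0,0,0,1,0,0,5,0,0,0,1,0,0,4,0,0,0,1,0,0,0,0,0,0,1,0,0,0,0,0,0]

```text
time_s: 12.9
ee_pos: [564.3, -120.5, 143.8]
eef_rot: [[0.075, 0.997, -0.001], [0.997, -0.075, 0.0], [0.0, -0.001, -1.0]]
ft_force: [1.0, 0.3, -1.9]
opening: 55.3
finger_force: 63.7
```

jog_arm:
  targets: [1,-1.5,0,3,0,0,0,1,0,0,2,0,0,0,1,0,0,1,0,0,0,1,0,0,1,0,0,0,1,0,0,1,0,0,0,1,0,0,1,0,0,0,1,0,0,0,0,0,0,1,0,0,0,0,0,0]

```text
time_s: 13.57
ee_pos: [564.5, -121.9, 135.2]
eef_rot: [[0.075, 0.997, -0.0], [0.997, -0.075, 0.0], [0.0, -0.0, -1.0]]
ft_force: [0.8, -0.1, -1.2]
opening: 55.1
finger_force: 63.7
```

jog_arm:
  targets: [1,0,0,1,0,0,0,1,0,0,1,0,0,0,1,0,0,0,0,0,0]

```text
time_s: 13.82
ee_pos: [564.7, -122.0, 134.5]
eef_rot: [[0.075, 0.997, 0.0], [0.997, -0.075, -0.001], [-0.001, 0.0, -1.0]]
ft_force: [-3.1, 0.4, 7.3]
opening: 55.5
finger_force: 64.3
```

Contact. Release and rise.

jog_arm:
  targets: [0.2,0,0,0,0,0,0,0,0,0,0,0,0,0,0,0,0,0,0,0,0,0,0,0,0,0,0,0,0,0,0,-5,0,0,0,0,0,0,-20,0,0,0,0,0,0,-35,0,0,0,0,0,0,-35,0,0,0,0,0,0,-10,0,0,0,0,0,0,0,0,0,0]

```text
time_s: 14.65
ee_pos: [566.6, -122.1, 242.3]
eef_rot: [[0.075, 0.997, 0.007], [0.997, -0.075, -0.002], [-0.001, 0.007, -1.0]]
ft_force: [0.4, 0.3, -0.1]
opening: 85.2
finger_force: 0.0
```

```bash
python3 g.py 454 296 230 15
```

```text
t 14.7 pos [ 566.56 -122.07  242.26] yaw -4.3 open 85.2 F [ 0.39  0.28 -0.14] ff 0.0
tilt [ 0.01 -0.   -1.  ] shift now [ 408.45 -143.72   10.69] turn z rad -0.337
after turn: x 433.0 y -0.5 z 12.3
```

jog_arm:
  targets: [0,20,-7,0,0,0,0,0,37,-13,0,0,0,0,0,37,-13,0,0,0,0,0,37,-13,0,0,0,0,0,37,-13,0,0,0,0,0,37,-13,0,0,0,0,0,37,-13,0,0,0,0,0,37,-13,0,0,0,0,0,37,-13,0,0,0,0,0,37,-13,0,0,0,0]

```text
time_s: 15.48
ee_pos: [466.0, 240.5, 237.3]
eef_rot: [[0.075, 0.997, -0.001], [0.997, -0.075, -0.001], [-0.001, -0.001, -1.0]]
ft_force: [0.3, 1.2, 0.1]
opening: 85.5
finger_force: 0.0
```

jog_arm:
  targets: [0,35,-12,20,0,0,0,0,20,-8,25,0,0,0,0,0,0,25,0,0,0,0,0,0,25,0,0,0,0,0,0,20,0,0,0,0,0,0,0,0,0,0,0,0,0,0,0,0,0]

```text
time_s: 16.07
ee_pos: [450.4, 294.9, 122.1]
eef_rot: [[0.074, 0.997, -0.003], [0.997, -0.074, -0.001], [-0.002, -0.003, -1.0]]
ft_force: [0.8, 0.2, 0.5]
opening: 85.4
finger_force: 0.0
```

```bash
python3 g.py 454 296 46 -4.2; python3 v.py a6 side 240 380 130 270 4;  python3 v.py a6t top 120 420 160 320 2; python3 -c "
import cv2,numpy as np
a=cv2.imread('pics/a6.png');b=cv2.imread('pics/a6t.png')[:, :]
cv2.imwrite('pics/a6j.png',cv2.resize(np.vstack([cv2.resize(a,(500,500)),]),None,fx=1,fy=1))"
```

```text
t 16.1 pos [450.45 294.86 122.12] yaw -4.3 open 85.4 F [0.8  0.24 0.46] ff 0.0
tilt [-0. -0. -1.] shift now [ 1.53  3.7  76.11] turn z rad -0.001
after turn: x 1.4 y 3.5 z 76.1
```

View pics/a6.png

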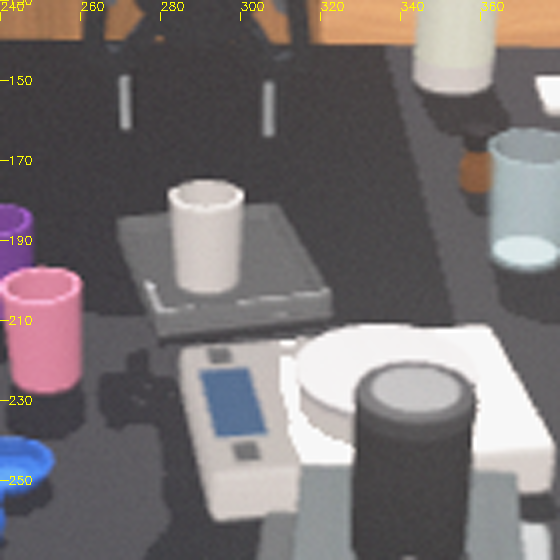

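View pics/a6t.png

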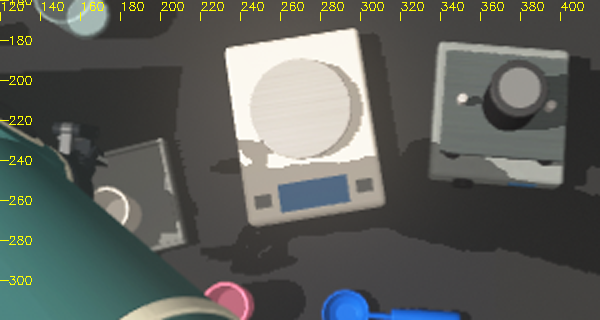

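The cup stands between the pads, at (291,178) in the side view, with the pads about 4 mm to −x. The canister stands between the dowels; top-view lid centre (379.5,204), dowels (351,209.5) and (395,212.5). Numerical checks:

```bash
python3 - <<'E'
from h import *
np.set_printoptions(precision=1,suppress=True)
print("padsproj",proj("side",(450.4,294.9,115)),"cup",proj("side",(454,296,70)), "cup meas 291.6,179")
print("can",atz("top",379.5,204,165),tri((343.7,268),(379.5,204)))
print("pan",atz("top",270.5,214,50))
E
```

```text
padsproj [289.5 162.8] cup [291.1 178.2] cup meas 291.6,179
can [ 562.1 -122.7  165. ] (array([ 573.7, -134.6,   85. ]), np.float64(12.27241979969291))
pan [564.8  96.   50. ]
```

jog_arm:
  targets: [0,1,2,10,0,0,0,0,1,2,20,0,0,0,0,0,0,20,0,0,0,0,0,0,15,0,0,0,0,0,0,8,0,0,0,0,0,0,3,0,0,0,0,0,0,0,0,0,0,0,0,0,0,0,0,0]

```text
time_s: 16.83
ee_pos: [456.2, 297.5, 48.2]
eef_rot: [[0.075, 0.997, 0.001], [0.997, -0.075, 0.001], [0.001, 0.001, -1.0]]
ft_force: [0.5, 0.7, 0.5]
opening: 85.5
finger_force: 0.0
```

jog_arm:
  targets: [0.3,0,0,0,0,0,0,0.5,0,0,0,0,0,0,0.7,0,0,0,0,0,0,1,0,0,0,0,0,0,1,0,0,0,0,0,0,1,0,0,0,0,0,0,1,0,0,0,0,0,0,1,0,0,0,0,0,0]

```text
time_s: 17.5
ee_pos: [455.8, 297.4, 48.4]
eef_rot: [[0.075, 0.997, 0.001], [0.997, -0.075, 0.0], [0.0, 0.001, -1.0]]
ft_force: [-1.6, -0.7, 6.4]
opening: 47.5
finger_force: 60.8
```

```bash
python3 g.py 564.5 96 140 -4.2; python3 v.py a7 side 240 340 130 230 5
```

```text
t 17.5 pos [455.78 297.39  48.42] yaw -4.3 open 47.5 F [-1.63 -0.7   6.42] ff 60.8
tilt [ 0.  0. -1.] shift now [-192.67  123.56  -91.52] turn z rad -0.002
after turn: x -192.9 y 123.2 z -91.6
```

View pics/a7.png

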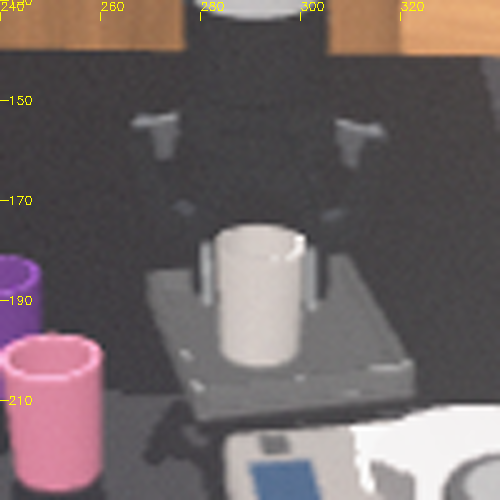

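The cup is gripped upright (side view 291,189). Lift and carry it to the pan.

jog_arm:
  targets: [1,0,0,-5,0,0,0,1,0,0,-15,0,0,0,1,0,0,-20,0,0,0,1,0,0,-25,0,0,0,1,0,0,-20,0,0,0,1,-15,10,-5,0,0,0,1,-25,16,0,0,0,0,1,-30,19,0,0,0,0,1,-30,19,0,0,0,0,1,-30,19,0,0,0,0]

```text
time_s: 18.38
ee_pos: [529.3, 159.7, 138.1]
eef_rot: [[0.074, 0.997, 0.001], [0.997, -0.074, -0.0], [-0.0, 0.001, -1.0]]
ft_force: [0.5, -0.5, 0.0]
opening: 47.5
finger_force: 61.6
```

jog_arm:
  targets: [1,-30,19,0,0,0,0,1,-20,13,0,0,0,0,1,-13,8,0,0,0,0,1,0,0,10,0,0,0,1,0,0,10,0,0,0,1,0,0,5,0,0,0,1,0,0,0,0,0,0,1,0,0,0,0,0,0]

```text
time_s: 19.05
ee_pos: [562.8, 97.0, 111.9]
eef_rot: [[0.072, 0.997, -0.002], [0.997, -0.072, 0.0], [0.0, -0.002, -1.0]]
ft_force: [0.5, 0.4, 0.2]
opening: 47.4
finger_force: 61.6
```

```bash
python3 g.py 564.5 96 93.4 -4.2; python3 v.py a8 side 280 400 170 270 5
```

```text
t 19.1 pos [562.84  97.01 111.89] yaw -4.1 open 47.4 F [0.49 0.43 0.15] ff 61.6
tilt [-0.  0. -1.] shift now [-0.89  1.75 18.49] turn z rad 0.001
after turn: x -0.9 y 1.7 z 18.5
```

View pics/a8.png

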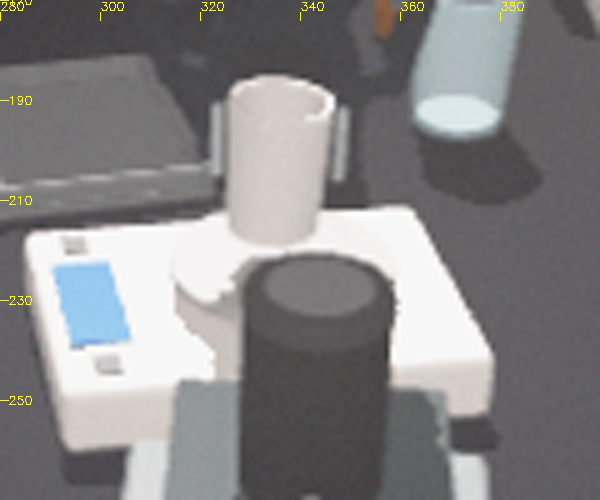

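The cup hangs upright above the pan centre (cup foot at crop x 275, pan 172–398). Lowering it gently.

jog_arm:
  targets: [1,-1,2.5,5,0,0,0,1,0,0,4,0,0,0,1,0,0,3,0,0,0,1,0,0,2,0,0,0,1,0,0,1,0,0,0,1,0,0,1,0,0,0,1,0,0,0,0,0,0,1,0,0,0,0,0,0]

```text
time_s: 19.77
ee_pos: [566.3, 94.2, 96.5]
eef_rot: [[0.075, 0.997, 0.0], [0.997, -0.075, -0.0], [0.0, 0.0, -1.0]]
ft_force: [0.3, 0.2, -1.3]
opening: 47.6
finger_force: 61.6
```

jog_arm:
  targets: [1,0,0,1,0,0,0,1,0,0,0,0,0,0,1,0,0,0,0,0,0]

```text
time_s: 20.02
ee_pos: [566.3, 94.1, 95.5]
eef_rot: [[0.075, 0.997, 0.0], [0.997, -0.075, -0.0], [-0.0, 0.0, -1.0]]
ft_force: [-1.2, 0.5, 0.1]
opening: 46.8
finger_force: 61.6
```

jog_arm:
  targets: [1,0,0,1,0,0,0,1,0,0,0,0,0,0,1,0,0,0,0,0,0]

```text
time_s: 20.27
ee_pos: [566.3, 94.1, 94.4]
eef_rot: [[0.075, 0.997, -0.0], [0.997, -0.075, -0.0], [-0.0, -0.0, -1.0]]
ft_force: [0.8, -0.8, -0.6]
opening: 47.7
finger_force: 61.6
```

jog_arm:
  targets: [1,0,0,1,0,0,0,1,0,0,0,0,0,0,1,0,0,0,0,0,0]

```text
time_s: 20.52
ee_pos: [566.4, 94.2, 93.6]
eef_rot: [[0.075, 0.997, 0.0], [0.997, -0.075, -0.0], [0.0, 0.0, -1.0]]
ft_force: [0.4, -0.5, 1.3]
opening: 47.6
finger_force: 61.7
```

jog_arm:
  targets: [1,0,0,0.5,0,0,0,1,0,0,0,0,0,0,1,0,0,0,0,0,0]

```text
time_s: 20.77
ee_pos: [566.4, 94.3, 93.5]
eef_rot: [[0.075, 0.997, 0.0], [0.997, -0.075, -0.0], [-0.0, 0.0, -1.0]]
ft_force: [-1.2, -0.3, 5.0]
opening: 47.6
finger_force: 62.0
```

jog_arm:
  targets: [0.4,0,0,0,0,0,0,0.2,0,0,0,0,0,0,0,0,0,0,0,0,0,0,0,0,0,0,0,0,0,0,0,-5,0,0,0,0,0,0,-20,0,0,0,0,0,0,-35,0,0,0,0,0,0,-35,0,0,0,0,0,0,-35,0,0,0,0,0,0,-10,0,0,0]

```text
time_s: 21.6
ee_pos: [568.7, 95.4, 238.8]
eef_rot: [[0.075, 0.997, 0.008], [0.997, -0.075, 0.001], [0.002, 0.008, -1.0]]
ft_force: [1.5, 1.0, 0.6]
opening: 85.2
finger_force: 0.0
```

```bash
python3 g.py 435.5 -334.5 210 -4.2; python3 v.py a9 side 280 400 170 300 4
```

```text
t 21.6 pos [568.68  95.37 238.78] yaw -4.3 open 85.2 F [1.47 1.   0.62] ff 0.0
tilt [ 0.01  0.   -1.  ] shift now [-438.66 -100.97   27.11] turn z rad -0.001
after turn: x -438.5 y -101.3 z 28.8
```

View pics/a9.png

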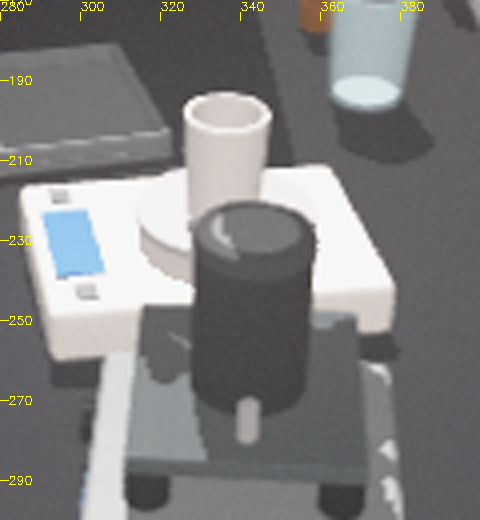

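The cup stands upright on the pan and the canister on the bed. That was my 15th picture, one over the limit of 14, so I'll view no more and check by measured numbers. Back to the plate.

jog_arm:
  targets: [0,-20,-4,0,0,0,0,0,-38,-9,0,0,0,0,0,-38,-9,0,0,0,0,0,-38,-9,0,0,0,0,0,-38,-9,0,0,0,0,0,-38,-9,0,0,0,0,0,-38,-9,0,0,0,0,0,-38,-9,0,0,0,0,0,-38,-9,0,0,0,0,0,-38,-9,0,0,0,0]

```text
time_s: 22.48
ee_pos: [452.8, -262.0, 232.1]
eef_rot: [[0.075, 0.997, -0.001], [0.997, -0.075, 0.0], [0.0, -0.001, -1.0]]
ft_force: [0.9, -0.8, -0.2]
opening: 85.3
finger_force: 0.0
```

jog_arm:
  targets: [0,-38,-9,0,0,0,0,0,-25,-6,10,0,0,0,0,-13,-3,30,0,0,0,0,0,0,35,0,0,0,0,0,0,35,0,0,0,0,0,0,30,0,0,0,0,0,0,25,0,0,0,0,0,0,0,0,0,0,0,0,0,0,0,0,0,0,0,0,0,0,0,0]

```text
time_s: 23.32
ee_pos: [431.4, -335.0, 68.8]
eef_rot: [[0.075, 0.997, 0.001], [0.997, -0.075, -0.0], [-0.0, 0.001, -1.0]]
ft_force: [0.6, -0.1, 0.6]
opening: 85.3
finger_force: 0.0
```

```bash
python3 g.py 435.8 -334.6 35.3 -4.2
```

```text
t 23.3 pos [ 431.4  -334.96   68.8 ] yaw -4.3 open 85.3 F [ 0.58 -0.11  0.63] ff 0.0
tilt [ 0. -0. -1.] shift now [ 0.7   4.33 33.5 ] turn z rad -0.001
after turn: x 0.7 y 4.4 z 33.5
```

jog_arm:
  targets: [0.2,0.5,2.5,10,0,0,0,0.3,0,2,12,0,0,0,0.4,0,0,7,0,0,0,0.5,0,0,3,0,0,0,0.5,0,0,0,0,0,0,0.6,0,0,0,0,0,0,0.6,0,0,0,0,0,0]

```text
time_s: 23.9
ee_pos: [435.4, -334.8, 36.2]
eef_rot: [[0.075, 0.997, 0.0], [0.997, -0.075, -0.0], [-0.0, 0.0, -1.0]]
ft_force: [-0.7, 0.1, -0.1]
opening: 34.2
finger_force: 0.0
```

jog_arm:
  targets: [1,0,0,0,0,0,0,1,0,0,0,0,0,0,1,0,0,0,0,0,0,1,0,0,0,0,0,0,1,0,0,0,0,0,0,1,0,0,0,0,0,0]

```text
time_s: 24.4
ee_pos: [435.6, -334.9, 36.5]
eef_rot: [[0.075, 0.997, 0.001], [0.997, -0.075, -0.001], [-0.001, 0.001, -1.0]]
ft_force: [-0.8, 0.2, 5.5]
opening: 12.8
finger_force: 59.7
```

jog_arm:
  targets: [1,0,0,-4,0,0,0,1,0,0,-10,0,0,0,1,0,0,-20,0,0,0,1,0,0,-30,0,0,0,1,0,0,-30,0,0,0,1,0,0,-30,0,0,0,1,0,0,-30,0,0,0,1,0,0,-25,0,0,0,1,0,0,-10,0,0,0,1,0,0,0,0,0,0]

```text
time_s: 25.23
ee_pos: [436.1, -335.4, 227.4]
eef_rot: [[0.075, 0.997, 0.003], [0.997, -0.075, -0.003], [-0.003, 0.004, -1.0]]
ft_force: [0.7, -0.2, -2.5]
opening: 12.9
finger_force: 58.9
```

```bash
python3 g.py 462 309.7 210 14.4
```

```text
t 25.2 pos [ 436.11 -335.35  227.44] yaw -4.3 open 12.9 F [ 0.68 -0.23 -2.55] ff 58.9
tilt [ 0. -0. -1.] shift now [645.22 -22.79  15.41] turn z rad -0.327
after turn: x 618.3 y 185.5 z 17.4
```

jog_arm:
  targets: [1,20,4,0,0,0,0,1,36,4,0,0,0,0,1,36,4,0,0,0,0,1,36,4,0,0,0,0,1,36,4,0,0,0,0,1,36,4,0,0,0,0,1,36,4,0,0,0,0,1,36,4,0,0,0,0,1,36,4,0,0,0,0,1,36,4,0,0,0,0]

```text
time_s: 26.07
ee_pos: [499.5, 6.8, 222.9]
eef_rot: [[0.075, 0.997, -0.004], [0.997, -0.075, 0.0], [-0.0, -0.004, -1.0]]
ft_force: [1.5, -0.5, -3.1]
opening: 13.1
finger_force: 58.8
```

jog_arm:
  targets: [1,36,-7,0,0,0,0,1,36,-7,0,0,0,0,1,36,-7,0,0,0,0,1,36,-7,0,0,0,0,1,36,-7,0,0,0,0,1,36,-7,0,0,0,0,1,36,-7,0,0,0,0,1,30,-7,0,0,0,0,1,15,-5,0,0,0,0,1,4,-2,0,0,0,0]

```text
time_s: 26.9
ee_pos: [457.9, 313.5, 222.9]
eef_rot: [[0.069, 0.998, -0.004], [0.998, -0.069, 0.001], [0.001, -0.004, -1.0]]
ft_force: [-0.4, 0.3, -3.4]
opening: 13.3
finger_force: 58.8
```

jog_arm:
  targets: [1,0,0,10,0,0,-0.06,1,0,0,20,0,0,-0.08,1,0,0,20,0,0,-0.08,1,0,0,20,0,0,-0.06,1,0,0,20,0,0,-0.05,1,0,0,10,0,0,0,1,0,0,0,0,0,0,1,0,0,0,0,0,0]

```text
time_s: 27.57
ee_pos: [460.4, 309.4, 124.2]
eef_rot: [[-0.251, 0.968, -0.002], [0.968, 0.251, -0.001], [-0.001, -0.002, -1.0]]
ft_force: [0.7, 0.9, -2.2]
opening: 12.9
finger_force: 58.7
```

```bash
python3 g.py 462 309.7 37.5 14.4; python3 - <<'E'
from h import *
im=cams.grab_frame("side")[:,:,::-1];cv2.imwrite("pics/b1.png",im)
E
```

```text
t 27.6 pos [460.43 309.42 124.22] yaw 14.5 open 12.9 F [ 0.74  0.86 -2.19] ff 58.7
tilt [-0. -0. -1.] shift now [-0.07  1.76 86.71] turn z rad 0.002
after turn: x -0.1 y 1.6 z 86.7
```

jog_arm:
  targets: [1,0,1,10,0,0,0,1,0,0.5,20,0,0,0,1,0,0,20,0,0,0,1,0,0,13,0,0,0,1,0,0,8,0,0,0,1,0,0,5,0,0,0,1,0,0,3,0,0,0,1,0,0,0,0,0,0,1,0,0,0,0,0,0]

```text
time_s: 28.37
ee_pos: [462.5, 311.0, 46.5]
eef_rot: [[-0.252, 0.968, 0.001], [0.968, 0.252, 0.001], [0.0, 0.001, -1.0]]
ft_force: [0.6, -0.3, -2.1]
opening: 13.1
finger_force: 58.8
```

jog_arm:
  targets: [1,0,0,2,0,0,0,1,0,0,1,0,0,0,1,0,0,1,0,0,0,1,0,0,0,0,0,0,1,0,0,0,0,0,0]

```text
time_s: 28.78
ee_pos: [462.2, 310.6, 42.0]
eef_rot: [[-0.252, 0.968, 0.0], [0.968, 0.252, -0.0], [-0.0, 0.0, -1.0]]
ft_force: [-0.0, -0.2, -2.9]
opening: 12.5
finger_force: 58.8
```

jog_arm:
  targets: [1,0,0,1,0,0,0,1,0,0,1,0,0,0,1,0,0,1,0,0,0,1,0,0,0.5,0,0,0,1,0,0,0,0,0,0]

```text
time_s: 29.2
ee_pos: [462.0, 310.5, 38.2]
eef_rot: [[-0.252, 0.968, -0.0], [0.968, 0.252, -0.0], [-0.0, -0.0, -1.0]]
ft_force: [-0.6, -0.1, -2.5]
opening: 12.8
finger_force: 58.8
```

jog_arm:
  targets: [1,0,0,1,0,0,0,1,0,0,0,0,0,0,1,0,0,0,0,0,0]

```text
time_s: 29.45
ee_pos: [462.2, 310.7, 37.5]
eef_rot: [[-0.252, 0.968, 0.0], [0.968, 0.252, 0.0], [0.0, 0.0, -1.0]]
ft_force: [-0.7, 0.1, -1.5]
opening: 13.0
finger_force: 58.9
```

jog_arm:
  targets: [1,0,0,1,0,0,0,1,0,0,0,0,0,0,1,0,0,0,0,0,0]

```text
time_s: 29.7
ee_pos: [462.2, 310.7, 37.5]
eef_rot: [[-0.252, 0.968, 0.001], [0.968, 0.252, -0.001], [-0.001, 0.001, -1.0]]
ft_force: [-2.6, -2.4, 7.3]
opening: 12.9
finger_force: 60.4
```

Contact on the floor at the expected height. Release partly, rise, and move aside so the cameras see everything.

jog_arm:
  targets: [0.5,0,0,0,0,0,0,0.5,0,0,0,0,0,0,0.5,0,0,0,0,0,0,0.5,0,0,0,0,0,0,0.5,0,0,-5,0,0,0,0.5,0,0,-20,0,0,0,0.5,0,0,-40,0,0,0,0.5,0,0,-40,0,0,0,0.5,0,0,-40,0,0,0,0.5,0,0,-40,0,0,0]

```text
time_s: 30.53
ee_pos: [461.6, 310.5, 223.5]
eef_rot: [[-0.253, 0.968, -0.0], [0.968, 0.253, 0.0], [0.0, -0.0, -1.0]]
ft_force: [0.9, 0.7, -0.1]
opening: 42.6
finger_force: 0.0
```

jog_arm:
  targets: [0.5,30,0,-10,0,0,0,0.5,40,0,0,0,0,0,0.5,40,0,0,0,0,0,0.5,40,0,0,0,0,0,0.5,40,0,0,0,0,0,0.5,40,0,0,0,0,0,0.5,20,0,0,0,0,0,0.5,0,0,0,0,0,0,0.5,0,0,0,0,0,0,0.5,0,0,0,0,0,0]

```text
time_s: 31.37
ee_pos: [399.6, 551.5, 231.2]
eef_rot: [[-0.252, 0.968, 0.0], [0.968, 0.252, -0.001], [-0.001, -0.0, -1.0]]
ft_force: [0.4, -0.6, -0.1]
opening: 42.9
finger_force: 0.0
```

```bash
python3 g.py 462 309.7 250 14.4; python3 - <<'E'
from h import *
np.set_printoptions(precision=1,suppress=True)
T=cams.grab_frame("top");cv2.imwrite("pics/c_top.png",T[:,:,::-1])
S=cams.grab_frame("side");cv2.imwrite("pics/c_side.png",S[:,:,::-1])
def blobs(im,roi,lo,amin):
    a,b,c,d=roi;g=im[c:d,a:b].min(2);m=(g>lo).astype(np.uint8)
    n,l,s,ce=cv2.connectedComponentsWithStats(m)
    for i in range(1,n):
        if s[i,4]>=amin:
            k=(l==i).astype(np.uint8);r=cv2.minAreaRect(cv2.findContours(k,0,2)[0][0])
            print("bbox",s[i,:4]+[a,c,0,0],"area",s[i,4],"rect c",np.array(r[0])+[a,c],"size",np.array(r[1]),"ang %.1f"%r[2], "")
            yield np.array(r[0])+[a,c]
print("top tray region (plate)")
for th in (130,170):
  for c in blobs(T,(130,220,225,302),th,60): print("   at z13",atz("top",*c,13))
print("side tray region")
for c in blobs(S,(265,325,165,212),150,30): print("   at z13",atz("side",*c,13))
for n,p in(("plate side expected",(462,310,13)),): print(n,proj("side",p),proj("top",p))
E
```

```text
t 31.4 pos [399.61 551.53 231.19] yaw 14.6 open 42.9 F [ 0.44 -0.56 -0.11] ff 0.0
tilt [ 0. -0. -1.] shift now [-249.77   -0.48  -18.48] turn z rad 0.003
after turn: x -249.8 y 0.3 z -18.8
top tray region (plate)
bbox [145 241  58  47] area 1564 rect c [173.5 263.7] size [35.2 53.7] ang 75.6 
   at z13 [460.4 311.2  13. ]
side tray region
bbox [277 185  45  22] area 494 rect c [298.9 195.4] size [20.5 42.7] ang 84.8 
   at z13 [474.6 307.2  13. ]
plate side expected [294.5 194.9] [174.1 262.9]
```

The plate measures 53.7 x 35.2 px at the tray's centre and angle. Now a numerical check of the cup and canister.

```bash
python3 - <<'E'
from h import *
np.set_printoptions(precision=1,suppress=True)
T=cv2.imread("pics/c_top.png");A=cv2.imread("pics/a3_full.png");T0=cv2.imread("pics/top0.png")
# differences against the picture with the bed empty (canister) and the start (bystanders)
d=cv2.absdiff(T,A).max(2)
for n,(a,b,c,e) in {"can":(340,405,180,250)}.items():
    g=(T[c:e,a:b].max(2)); print(n)
    for (u,v,z) in [(379.5,204,165)]: print(atz("top",u,v,z))
g=cv2.cvtColor(T,cv2.COLOR_BGR2GRAY)
for n,(a,b,c,e),r,z in(("canister lid",(355,405,180,235),(9,19),165),("cup rim",(245,300,180,240),(10,16),115)):
    k=cv2.resize(g[c:e,a:b],None,fx=6,fy=6,interpolation=cv2.INTER_CUBIC)
    h=cv2.HoughCircles(cv2.GaussianBlur(k,(9,9),0),cv2.HOUGH_GRADIENT_ALT,1.5,20,param1=80,param2=.5,minRadius=r[0]*6,maxRadius=r[1]*6)
    for x in ([] if h is None else h[0][:4]): 
        u=a+(x[0]+.5)/6-.5;v=c+(x[1]+.5)/6-.5;print(n,u,v,"r",x[2]/6,atz("top",u,v,z))
print("expect cup px",proj("top",(564.5,96,115)),"can px",proj("top",(562.3,-118.6,165)))
for n,(a,b,c,e) in {"jar":(305,350,100,150),"beaker":(130,180,135,185),"weight":(450,485,160,190)}.items(): print(n,"mean diff",cv2.absdiff(T,T0)[c:e,a:b].mean())
E
```

```text
can
[ 562.1 -122.7  165. ]
canister lid 379.58334 204.08333 r 10.266286 [ 561.9 -122.8  165. ]
cup rim 269.08334 207.83333 r 11.911757 [564.4  93.4 115. ]
cup rim 269.08334 207.83333 r 10.629892 [564.4  93.4 115. ]
expect cup px [267.8 207.8] can px [377.4 203.9]
jar mean diff 0.6136296296296296
beaker mean diff 0.6665333333333333
weight mean diff 0.6063492063492063
```

The canister is about 4 mm off the bed centre and the cup about 3 mm off the pan centre, both well inside their limits. The bystanders are unmoved.

```bash
python3 -c "
from plant import job_done; print(job_done())"
```

```text
the job is handed in; nothing more can be done
None
```

The changeover is done and handed in after about 31 s of robot time, though I don't have the verdict: the plate lies flat in the tray after parking on the mat, the canister stands on the shaker bed about 4 mm off centre and the cup on the pan about 3 mm off; the jar, beaker and weight did not move; I viewed 15 pictures, one over the limit of 14.

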